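Hold the spring clip gaping over the wide record card

ROBOT

A 6-joint arm with a two-finger parallel gripper is mounted at the origin on the work surface. World frame = base frame: x ahead of the robot, y to its left, z up, the work surface at z = 0. Lengths are in m, angles in degrees, forces in N, time in s.
With the tool pointing down it reaches from about 0.3 to 0.75 m from the base axis. Payload 8.5 kg.
Tool frame: the origin (TCP) lies midway between the tips of the shut fingers; the grasp point (between the pads) lies 19 mm behind it; z points along the fingers, y is the line along which they close (so a half turn about z gives the same grasp; the last joint's range is limited). The gripper opens to 88 mm and grips with 3 to 60 N. Pads are 18 mm wide; open, the fingers measure 123 mm over their backs; the gripper's body (75 mm by 187 mm) begins 45 mm behind the grasp point.
Start: joints at [59.914, 21.807, 74.336, -0, 83.858, -12.336], TCP at [0.168, 0.524, 0.206] pointing down, gripper open.
Joint ranges: [-178.18, 178.18], [-50.72, 133.34], [12.68, 142.11], [-81.47, 261.47], [9.98, 163.14], [-165.26, 165.26]. Speed limits (degrees/s): [136.94, 136.94, 180, 180, 180, 180].

INTERFACE

Orientations are given as a 3x3 rotation matrix whose columns are the frame's x, y, z axes.
In Python, from rig import move_ptp, move_linear, movej, move_gripper, dwell, inverse_kinematics, read_camera, get_calibration, Unreachable, job_done, read_time, read_joint_positions, read_qvel, read_joint_efforts, read_tool_pos, read_tool_rot, read_contact_force, read_wrist_torque, read_grip_width, read_finger_force gives the robot as it stands. Calls block until the motion is done:
- move_ptp(position, orientation): joint-space move of the TCP to a pose.
- move_linear(position, velocity=0.15, frame=None): straight line of the TCP; frame=None keeps the orientation; velocity is the mean speed in m/s.
- movej(angles): joint-space move.
- move_gripper(opening, f_grip=None): finger opening in m; f_grip is the grip in N (None keeps the last); returns when the fingers have stopped.
- dwell(seconds).
- inverse_kinematics(position, orientation): joint angles nearest the present ones, or None.
- read_camera(name): name is "scene" or "side" or "wrist"; returns (picture, depth): 480x640x3 uint8, red, green, blue; 480x640 float32, m along the optical axis (not along the pixel's ray), 0 where there is no reading.
- get_calibration(name): a dict with "fx", "fy", "cx", "cy" (pixels), "D" ([k1, k2, p1, p2, k3] as OpenCV has them; the pictures are not rectified), "R" (3x3) and "t" (3): a world point X has camera coordinates R X + t; the wrist camera has in their place "tool_from_camera" (4x4, takes a point from camera to tool coordinates, whose origin is the TCP and whose axes are the flange's). Camera axes: x right, y down, z forward; pixel columns grow to the right and rows downward; lengths in m; the calibration is good to about 2 mm. A picture is of the moment at which its call begins: read the wrist's pose just before it. get_calibration takes no time and is no camera call.
A pose or a line that the arm cannot do raises Unreachable and nothing moves.
- job_done(): hands the job in; it is judged then, once.
Readings, each from a call of its own:
- read_time(): time.
- read_joint_positions(): joint angles.
- read_qvel(): joint speeds.
- read_joint_efforts(): joint torques, N m.
- read_tool_pos(): TCP position.
- read_tool_rot(): TCP orientation.
- read_contact_force(): force on the tool from outside, world axes, zero at the start.
- read_wrist_torque(): the same for the moment, N m.
- read_grip_width(): finger opening in m.
- read_finger_force(): force on a finger pad.
Only numpy, scipy, OpenCV 4.12 (cv2) and the standard library are available. Lean on these libraries where they do the work, as an engineer would, in place of code of your own. Each camera call takes 0.05 s, during which the arm holds its last target. There are 200 camera calls.

TASK

Squeeze the spring clip off the narrow card and hold it, squeezed open, astride the middle of the wide card's top edge, so that I can slip a drying strip in beside the card: jaws gaping well over a centimetre and reaching one to two centimetres down on both sides, the clip not touching the card. Finish while holding it open there, without letting it close or letting go, and leave everything else on the bench alone.

Things in the scene. Friction and masses are not known exactly. Their poses are not given: they have to be found in the camera images.
- clip: Steel spring clip like a big clothes peg with grey grip pads, 92 mm tall, 46 mm wide, about 64 g. Starts upright, jaws down, pinching the narrow card, its pin resting on the card's top edge. Origin: centre of the pin (10 mm thick), at the start 120 mm above the bench. z: from jaws up to handles; y: along the pin and card; x: across the jaws, the way the handles are squeezed.
- pad_a (a point): Centre of the outer face of the grip pad on the clip's +x side. Pads are 34 mm wide (y), 24 mm tall, centred 44 mm above the pin, 50 mm over both outer faces and leaning outwards by 0.25 rad at the start; squeezed to 27 mm over both they stand parallel, centred 49 mm above the pin.
- pad_b (a point): The same on the clip's -x side.
- lever_a (a joint): Turn (rad) about the pin of the lever on the clip's +x side: 0 when pinching the 4 mm card, grows as the handles are squeezed, stop at 0.32 (20 mm over the pads, jaws gaping 24 mm). Handles need about 4 N to begin to open and 9 N at 0.25, where they are 27 mm over the pads and the jaws gape 20 mm. At 0.12 the gape is 12 mm, the handles 39 mm.
- lever_b (a joint): The same for the lever on the clip's -x side; both turn alike.
- lip_a (a point): Middle of the inner face of the jaw lip on the clip's +x side, 32.5 mm below the pin when closed; the distance lip_a to lip_b is the gape. The lip is 40 mm wide (along the pin) and 5 mm tall.
- lip_b (a point): The same on the clip's -x side.
- wide_card: The wide card: stiff white card, 130 mm wide, 4 mm thick, standing upright in a fixed aluminium foot 150 mm by 56 mm and 22 mm tall. Top edge 115 mm above the bench. Origin: centre of the foot's underside; x is square to the card's face, y runs along the card, z up. It cannot be pushed away.
- narrow_card: The narrow card, the same but 80 mm wide in a foot 100 mm by 56 mm; same height, thickness and axes. The clip starts on its top edge, up to 15 mm from its middle.
- beaker: Bystander: clear glass beaker, 68 mm wide, 90 mm tall; to be left alone. Origin: centre of its underside.
- jar: Bystander: white plastic jar with a screw lid, 72 mm wide, 85 mm tall; to be left alone. Origin: centre of its underside.
- amber_bottle: Bystander: brown glass bottle, 52 mm wide, 120 mm tall; to be left alone. Origin: centre of its underside.
- weigh_boat: Bystander: white open weighing dish, 75 mm square, 18 mm tall; to be left alone. Origin: centre of its underside.
- stopper: Bystander: cork stopper, 30 mm wide, 26 mm tall; to be left alone. Origin: centre of its underside.
- scoop: Bystander: steel lab scoop lying flat, 170 mm long; to be left alone. Origin near its middle.
- pen: Bystander: white pen lying flat, 130 mm long, 11 mm thick; to be left alone. Origin near its middle.
Things that resemble listed ones, but are neither listed nor needed, are in the scene too. What is shaped like the clip but black, red or turquoise is not meant.

How it is judged:
By the outcome, as a careful person would: the job done as asked, in the order asked, and still so for the second after the job is handed in, while the arm keeps its last pose, push and grip.
It also fails if it takes over 38 s, if anything falls off the work surface, if the arm or the gripper's body presses on something with over 40 N, if the wrist force passes 120 N, or if a joint passes its speed limit or range.

## Working session

There is one attempt and no reset: what is moved stays moved. The work goes in short steps, each a Python script; the robot and the scene stay as the last script left them, time stands still between calls to the robot, and variables do not carry over. Pictures are saved under pics/ and viewed, at most 10 in all, crops included, and the job is handed in when it is done.

```bash
mkdir -p pics; ls
python3 - <<'E'
from rig import *
import cv2,numpy as np
for n in ("scene","side"):
    p,d=read_camera(n); cv2.imwrite(f"pics/{n}0.png",p[:,:,::-1]); np.savez(f"{n}0.npz",p=p,d=d)
    print(n,get_calibration(n))
print(get_calibration("wrist"),read_time(),read_tool_rot())
E
```

```text
pics
scene {'fx': 575.0375347298015, 'fy': 575.0375347298015, 'cx': 315.62628009962276, 'cy': 238.34651095171776, 'D': array([0.03451444, 0.        , 0.        , 0.        , 0.        ]), 'R': array([[-0.5350258 ,  0.8445349 , -0.02254321],
       [ 0.4913785 ,  0.28936827, -0.82147013],
       [-0.6872369 , -0.45058496, -0.56980578]]), 't': array([ 0.2828445 , -0.18093844,  1.59345386])}
side {'fx': 581.8126592955426, 'fy': 581.8126592955426, 'cx': 316.9196067860553, 'cy': 239.99455801164908, 'D': array([-0.0591791,  0.       ,  0.       ,  0.       ,  0.       ]), 'R': array([[ 0.9766821 , -0.21386556, -0.01880415],
       [-0.1554064 , -0.6438357 , -0.74921588],
       [ 0.14812469,  0.73466803, -0.66205888]]), 't': array([-0.52446013,  0.20850633,  1.15559873])}
{'fx': 430.6858945245674, 'fy': 430.6858945245674, 'cx': 318.0008469522565, 'cy': 243.2933740769993, 'D': array([-0.09732921,  0.        ,  0.        ,  0.        ,  0.        ]), 'tool_from_camera': array([[ 3.15866613e-04, -9.60258952e-01, -2.79110454e-01,
         7.07564426e-02],
       [ 9.99998905e-01,  7.06834227e-04, -1.30012194e-03,
        -1.85222807e-03],
       [ 1.44573856e-03, -2.79109738e-01,  9.60258124e-01,
        -1.78893658e-01],
       [ 0.00000000e+00,  0.00000000e+00,  0.00000000e+00,
         1.00000000e+00]])} 0.1 [[-9.52388861e-01  3.04885349e-01 -6.17003202e-04]
 [ 3.04885867e-01  9.52388268e-01 -1.09302609e-03]
 [ 2.54378970e-04 -1.22910143e-03 -9.99999212e-01]]
```

View pics/scene0.png

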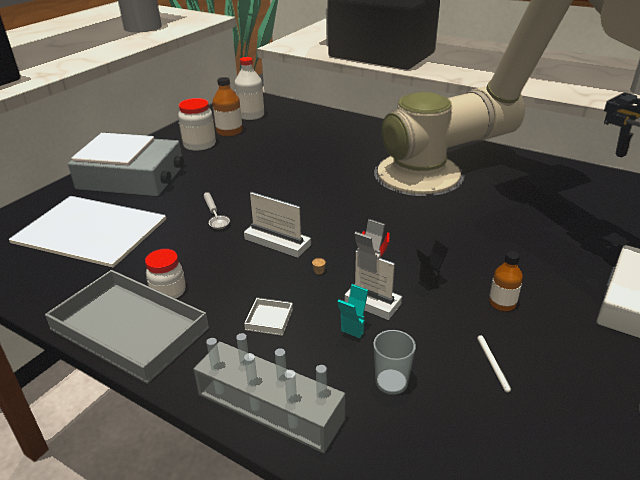

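View pics/side0.png

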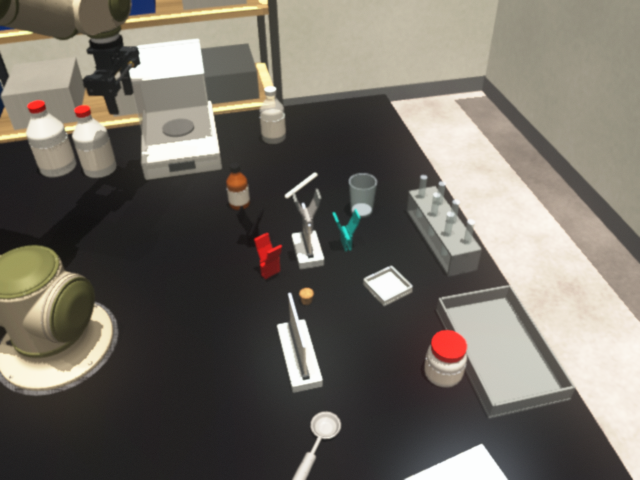

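Candidate clips (scene image): grey (370,243), red (385,240), black (432,262), turquoise (353,310). The grey one on the narrow card fits. I'll confirm it in a crop while measuring the feet, cards and pads.

```bash
cat > h.py <<'E'
import numpy as np,cv2
from rig import *
def cloud(n,d,c=None,pose=None):
    c=c or get_calibration(n); K=np.array([[c['fx'],0,c['cx']],[0,c['fy'],c['cy']],[0,0,1]])
    u,v=np.meshgrid(np.arange(640.),np.arange(480.))
    q=cv2.undistortPoints(np.stack([u,v],-1).reshape(-1,1,2),K,c['D']).reshape(480,640,2)
    P=np.dstack([q,np.ones((480,640))])*d[...,None]
    if n=="wrist":
        T=c['tool_from_camera']; p,R=pose
        return (P@T[:3,:3].T+T[:3,3])@np.array(R).T+p
    return (P-c['t'])@c['R']
E
python3 - <<'E'
from h import *
out=[]
for n,boxes in (("scene",dict(narrow=(335,210,412,320),wide=(240,188,315,258))),("side",dict(narrow=(285,185,330,272),wide=(272,290,326,392)))):
    f=np.load(n+"0.npz"); p,d=f['p'],f['d']; W=cloud(n,d)
    for k,(a,b,c,e) in boxes.items():
        w=W[b:e,a:c].reshape(-1,3); rgb=p[b:e,a:c].reshape(-1,3).astype(int); ok=d[b:e,a:c].ravel()>0
        sat=rgb.max(1)-rgb.min(1)
        m=ok&(abs(w[:,2]-.022)<.004)&(rgb.min(1)>110)&(sat<50)
        r=cv2.minAreaRect(w[m,:2].astype(np.float32)); print(n,k,"foot",m.sum(),np.round(r[0],4),np.round(r[1],4),round(r[2],1))
        m=ok&(w[:,2]>.04)&(w[:,2]<.108)&(sat<50)&(rgb.min(1)>70)
        xy=w[m,:2]; mu=np.median(xy,0); _,s,V=np.linalg.svd(xy-mu); pr=(xy-mu)@V[0]
        print("  card",m.sum(),mu.round(4),V[0].round(3),np.percentile(pr,[1,99]).round(3),"std",((xy-mu)@V[1]).std().round(4))
        if k=="narrow":
            m=ok&(w[:,2]>.135)&(sat<40)
            q=w[m]; print("  clip top",m.sum(),q.mean(0).round(4),q.min(0).round(3),q.max(0).round(3))
            r=cv2.minAreaRect(q[:,:2].astype(np.float32)); print("  ",np.round(r[0],4),np.round(r[1],4),round(r[2],1))
f=[cv2.resize(np.load(n+"0.npz")['p'][b:b+130,a:a+100],(400,520),interpolation=cv2.INTER_CUBIC) for n,a,b in(("scene",325,200),("side",260,165))]
cv2.imwrite("pics/crop1.png",np.hstack(f)[:,:,::-1])
E
```

```text
scene narrow foot 311 [0.5471 0.1456] [0.1002 0.0563] 88.6
  card 1002 [0.5491 0.15  ] [-0.03  1.  ] [-0.044  0.036] std 0.0056
  clip top 597 [0.5452 0.1347 0.1587] [0.514 0.114 0.135] [0.577 0.151 0.179]
   [0.5456 0.1328] [0.0363 0.0629] 89.1
scene wide foot 441 [ 0.4759 -0.1424] [0.0579 0.1523] 6.1
  card 1213 [ 0.472  -0.1401] [-0.023  1.   ] [-0.067  0.062] std 0.0018
side narrow foot 510 [0.5455 0.1452] [0.1062 0.056 ] 89.2
  card 145 [0.5436 0.1153] [ 0.011 -1.   ] [-0.063  0.011] std 0.0035
  clip top 235 [0.5504 0.1287 0.1585] [0.517 0.112 0.135] [0.573 0.152 0.179]
   [0.5452 0.1317] [0.0557 0.0394] 0.4
side wide foot 1262 [ 0.4692 -0.1426] [0.0562 0.1548] 1.3
  card 319 [ 0.4675 -0.1605] [ 0.03 -1.  ] [-0.081  0.048] std 0.0009
```

View pics/crop1.png

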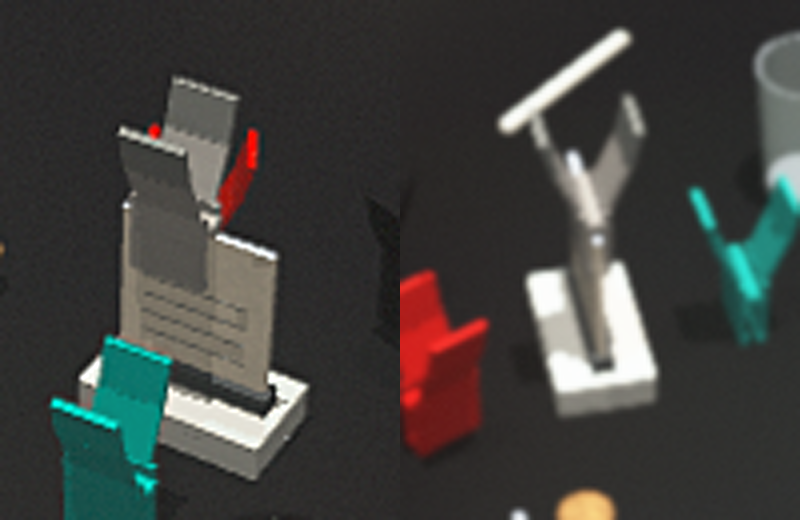

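The crop confirms it. The grey clip (scene ≈ (370,243), side ≈ (308,210)) sits on the narrow card, and the red and turquoise ones stand on the bench beside it. Pin ≈ (0.546, 0.132), wide card ≈ (0.472, -0.142). Next I'll hover over the clip and refine with the wrist camera.

Run:
```python
from h import *
R=np.array([[0,1,0],[1,0,0],[0,0,-1.]])
p=[.546,.132,.27]
for RR in (R,R@np.diag([-1,-1,1])): print(inverse_kinematics(p,RR),inverse_kinematics([.47,-.142,.15],RR))
move_ptp(p,R); 
pose=(np.array(read_tool_pos()),np.array(read_tool_rot())); im,d=read_camera("wrist")
print(read_time(),pose[0],read_grip_width())
np.savez("w1.npz",p=im,d=d,tp=pose[0],R=pose[1]); cv2.imwrite("pics/w1.png",im[:,:,::-1])
```

```text
[ 1.51691413e+00  2.09693639e+01  6.50589331e+01 -2.54444375e-14
  9.39717031e+01  1.51691413e+00] [-3.06571910e+01  1.89052393e+01  8.88465346e+01 -2.54444375e-14
  7.22482261e+01 -3.06571910e+01]
None [-3.06571910e+01  1.89052393e+01  8.88465346e+01 -2.54444375e-14
  7.22482261e+01  1.49342809e+02]
2.125 [0.54569026 0.13281397 0.26997099] 0.08782921184637829
```

View pics/w1.png

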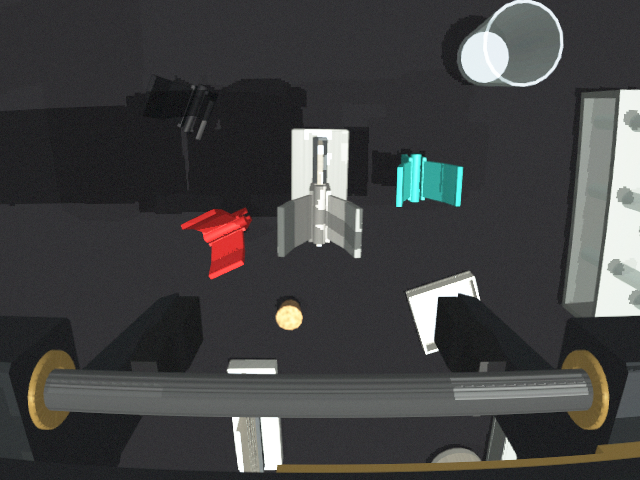

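The wrist view shows the grey clip at (320,225) astride the narrow card at (320,165). Red is at (225,240), turquoise at (428,180), and the wide card's foot at (255,410). Now I'll measure from this view.

Run:
```python
from h import *
f=np.load("w1.npz"); p,d=f['p'].astype(int),f['d']; W=cloud("wrist",d,pose=(f['tp'],f['R']))
def sel(a,b,c,e,zlo,zhi):
    w=W[b:e,a:c].reshape(-1,3); m=(d[b:e,a:c].ravel()>0)&(w[:,2]>zlo)&(w[:,2]<zhi); return w[m]
q=sel(270,120,372,265,.010,.03); r=cv2.minAreaRect(q[:,:2].astype(np.float32)); print("foot",len(q),np.round(r[0],4),np.round(r[1],4),r[2],np.median(q[:,2]))
q=sel(270,120,372,265,.108,.120); print("cardtop z~.115",len(q)); 
q=q[q[:,1]>.158]; print(np.median(q,0),np.polyfit(q[:,1],q[:,0],1) if len(q)>5 else 0)
for nm,a,c in (("-x",270,312),("+x",328,372)):
    q=sel(a,190,c,262,.15,.19); print(nm,len(q),q.min(0).round(4),q.max(0).round(4),np.median(q[:,1]))
    t=q[q[:,2]>q[:,2].max()-.006]; print("  top",t.mean(0).round(4),np.polyfit(t[:,1],t[:,0],1).round(3), np.percentile(t[:,1],[2,98]).round(4))
for nm,(a,b,c,e) in dict(red=(178,200,252,280),turq=(392,145,468,210),bar=(250,380,400,400)).items():
    q=sel(a,b,c,e,.03,.5); print(nm,q.min(0).round(3),q.max(0).round(3))
```

```text
foot 2862 [0.5475 0.1581] [0.0688 0.0547] 89.27594757080078 0.021825499201792775
cardtop z~.115 245
[0.54748772 0.17204267 0.11488518] [0.02254982 0.54347963]
-x 992 [0.5194 0.1133 0.15  ] [0.5313 0.1477 0.1788] 0.13178722120290376
  top [0.5224 0.131  0.1762] [0.018 0.52 ] [0.1145 0.1473]
+x 1013 [0.5619 0.1126 0.15  ] [0.5747 0.1471 0.1788] 0.13123384101097527
  top [0.5713 0.1305 0.1761] [0.009 0.57 ] [0.1142 0.1466]
red [0.427 0.065 0.031] [0.48  0.128 0.094]
turq [0.611 0.125 0.03 ] [0.668 0.171 0.094]
bar [0.534 0.154 0.38 ] [0.561 0.158 0.386]
```

Run:
```python
from h import *
s=lambda m:print(m,round(read_time(),2),np.round(read_tool_pos(),4),"w",round(read_grip_width(),4),"f",read_finger_force(),"F",np.round(read_contact_force(),2))
a=.015; R=np.array([[a,1,0],[1,-a,0],[0,0,-1.]]); R[:,:2]/=np.hypot(1,a)
move_ptp([.547,.1305,.20],R); s("above")
move_linear([.547,.1305,.150],velocity=.08); s("down")
move_gripper(.027,f_grip=20); s("grip"); dwell(.2); s("dw")
pose=(np.array(read_tool_pos()),np.array(read_tool_rot())); im,d=read_camera("wrist"); s2,_=read_camera("side"); s1,_=read_camera("scene")
np.savez("w2.npz",p=im,d=d,tp=pose[0],R=pose[1])
f=[cv2.resize(s1[170:300,310:440],(390,390)),cv2.resize(s2[130:260,250:380],(390,390))]
cv2.imwrite("pics/g.png",np.hstack(f)[:,:,::-1])
```

```text
above 2.51 [0.547  0.1309 0.2006] w 0.0882 f 0.0 F [0.57 0.27 1.13]
down 3.28 [0.5474 0.1305 0.1507] w 0.088 f 0.0 F [0.69 0.11 0.31]
grip 4.28 [0.547  0.1305 0.15  ] w 0.0271 f 0.0 F [-0.4   0.05 -0.86]
dw 4.48 [0.547  0.1305 0.15  ] w 0.027 f 0.0 F [-0.35  0.13 -0.52]
```

View pics/g.png

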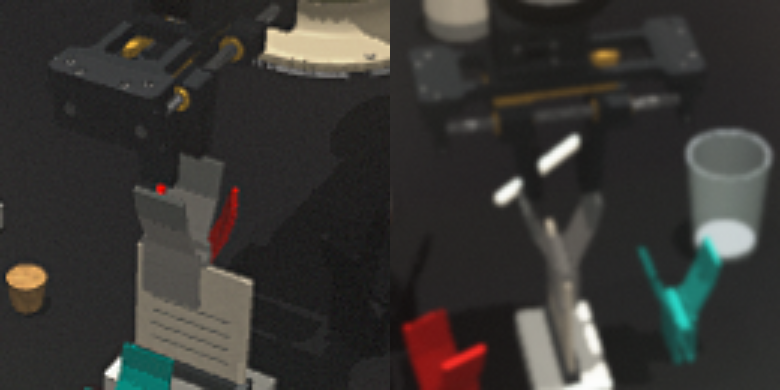

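The fingers closed to 27 mm with no force, and in the crop their tips appear to end above the handles (side crop (530,200), (580,195)). I'll check the geometry before moving.

Run:
```python
from h import *
print(read_tool_rot())
for n,(a,b,c,e) in (("scene",(340,205,395,255)),("side",(285,160,325,215))):
    im,d=read_camera(n); W=cloud(n,d)[b:e,a:c]; dk=(im[b:e,a:c].max(2)<75)&(d[b:e,a:c]>0)&(W[...,2]>.1)
    q=W[dk]; print(n,len(q),q.min(0).round(3),q.max(0).round(3))
    for z in np.arange(.14,.26,.01):
        k=q[(abs(q[:,2]-z)<.005)]
        if len(k)>3: print("  z",z.round(3),len(k),np.percentile(k[:,0],[3,97]).round(3),np.percentile(k[:,1],[3,97]).round(3))
f=np.load("w2.npz"); cv2.imwrite("pics/w2.png",f['p'][:,:,::-1])
```

```text
[[ 1.50269606e-02  9.99887087e-01 -5.31331789e-05]
 [ 9.99887089e-01 -1.50269596e-02  1.78312712e-05]
 [ 1.70308277e-05 -5.33951294e-05 -9.99999998e-01]]
scene 1030 [0.518 0.111 0.124] [0.643 0.165 0.285]
  z 0.14 13 [0.534 0.563] [0.118 0.149]
  z 0.15 25 [0.527 0.569] [0.116 0.15 ]
  z 0.16 118 [0.523 0.572] [0.118 0.15 ]
  z 0.17 108 [0.522 0.575] [0.117 0.15 ]
  z 0.18 19 [0.523 0.576] [0.12  0.148]
  z 0.19 102 [0.523 0.576] [0.121 0.141]
  z 0.2 112 [0.525 0.576] [0.121 0.142]
  z 0.21 72 [0.52  0.577] [0.126 0.142]
  z 0.22 29 [0.526 0.577] [0.138 0.142]
  z 0.23 21 [0.563 0.578] [0.138 0.141]
  z 0.25 113 [0.586 0.634] [0.121 0.164]
side 860 [0.5   0.092 0.131] [0.582 0.153 0.288]
  z 0.14 5 [0.531 0.557] [0.12  0.152]
  z 0.15 11 [0.524 0.567] [0.116 0.141]
  z 0.16 37 [0.523 0.569] [0.114 0.145]
  z 0.17 36 [0.518 0.571] [0.114 0.139]
  z 0.18 21 [0.517 0.571] [0.114 0.135]
  z 0.19 56 [0.52  0.571] [0.118 0.131]
  z 0.2 63 [0.519 0.573] [0.117 0.134]
  z 0.21 62 [0.517 0.573] [0.118 0.138]
  z 0.22 61 [0.516 0.574] [0.117 0.128]
  z 0.23 82 [0.515 0.576] [0.117 0.137]
  z 0.24 12 [0.535 0.572] [0.117 0.129]
  z 0.25 32 [0.502 0.577] [0.096 0.134]
```

View pics/w2.png

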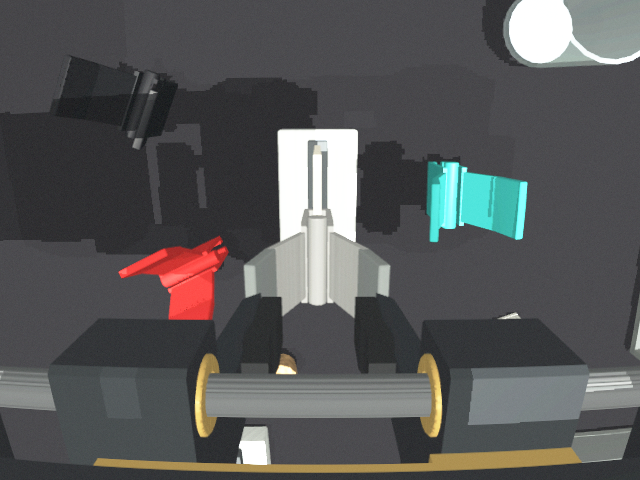

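Run:
```python
from h import *
for nm in ("w1","w2"):
    f=np.load(nm+".npz"); p,d=f['p'].astype(int),f['d']; W=cloud("wrist",d,pose=(f['tp'],f['R']))
    for u,v in ((300,150),(318,175),(318,260),(320,190),(385,285),(252,285),(258,360),(378,330),(365,318),(270,318)): print(nm,u,v,W[v,u].round(4),p[v,u],end=";")
    print()
f=np.load("w2.npz");d=f['d'];W=cloud("wrist",d,pose=(f['tp'],f['R']))
T=(W-f['tp'])@f['R']  # tool coords
m=(d>0)&(f['p'].max(2)<75)&(W[...,2]>.135)&(W[...,2]<.4); m[:295]=0
for z in range(-120,40,8):
    k=m&(abs(T[...,2]*1000-z)<4)
    if k.sum()>5: print(z,k.sum(),(T[k][:,0].min()*1e3).round(1),(T[k][:,0].max()*1e3).round(1),"y",np.percentile(T[k][:,1]*1e3,[1,25,50,75,99]).round(1))
```

```text
w1 300 150 [0.5284 0.1728 0.023 ] [237 240 233];w1 318 175 [0.546  0.16   0.1138] [242 239 225];w1 318 260 [5.462e-01 5.250e-02 3.000e-04] [48 49 52];w1 320 190 [0.5476 0.1499 0.1241] [249 249 245];w1 385 285 [0.6212 0.0232 0.0007] [50 49 50];w1 252 285 [0.4725 0.0232 0.0014] [51 50 53];w1 258 360 [ 0.4754 -0.0718  0.0027] [138 139 134];w1 378 330 [ 0.6162 -0.0339 -0.0012] [53 54 55];w1 365 318 [ 6.003e-01 -1.810e-02 -5.000e-04] [50 49 51];w1 270 318 [ 4.911e-01 -1.820e-02 -3.000e-04] [53 52 56];
w2 300 150 [0.5355 0.179  0.0223] [255 255 255];w2 318 175 [0.5481 0.1729 0.1141] [255 255 254];w2 318 260 [0.5475 0.1321 0.1252] [232 232 226];w2 320 190 [0.549  0.1655 0.1148] [255 255 253];w2 385 285 [0.5731 0.139  0.1768] [190 197 189];w2 252 285 [0.5224 0.1394 0.176 ] [190 197 190];w2 258 360 [0.5312 0.1373 0.2261] [46 48 49];w2 378 330 [0.5662 0.1371 0.2093] [45 47 46];w2 365 318 [0.563  0.1371 0.2007] [49 50 51];w2 270 318 [0.5319 0.1378 0.2012] [49 48 50];
-120 4865 9.0 32.8 y [-43.1 -27.9 -20.2  26.3  43.9]
-112 6893 1.5 32.7 y [-43.2 -29.3   8.5  30.3  44.2]
-104 4938 -9.1 32.8 y [-76.7 -26.7  21.1  28.9  78.3]
-96 1328 -13.2 6.5 y [-78.1 -20.5  21.2  21.6  79. ]
-88 481 -13.6 9.4 y [-23.7 -20.4  21.2  21.5  25. ]
-80 1134 -13.1 9.4 y [-26.  -21.   14.1  22.3  27.1]
-72 1584 1.7 9.1 y [-27.9 -20.4 -13.   21.2  28.9]
-64 1440 -6.9 9.1 y [-28.5 -21.  -14.1  21.7  29.4]
-56 1726 -11.1 9.1 y [-27.5 -17.   13.9  18.1  28.6]
-48 1134 -11.4 9.2 y [-26.8 -18.4 -12.8  19.2  27.9]
-40 875 -11.5 8.7 y [-26.  -17.9  13.7  18.9  27. ]
-32 236 -11.6 8.5 y [-23.5 -16.7 -12.8  17.6  24.6]
```

The readings agree that the real fingertips end about 30 mm behind the reported TCP: tips at tool z ≈ -30, body at ≈ -96 instead of -64. The wrist camera still gives the correct card height (0.114). I'll lift, measure the tips with a clear view, then open.

Run:
```python
from h import *
move_linear([.547,.1305,.185],velocity=.1)
pose=(np.array(read_tool_pos()),np.array(read_tool_rot())); im,d=read_camera("wrist"); W=cloud("wrist",d,pose=pose)
T=(W-pose[0])@pose[1]; 
m=(d>0)&(im.max(2)<90)&(abs(T[...,0])<.02)&(abs(T[...,1])<.035)&(T[...,2]>-.06)&(T[...,2]<.0); m[:270]=0
for s in (-1,1):
    k=T[m&(s*T[...,1]>0)]*1e3
    for z in range(-50,0,3):
        q=k[abs(k[:,2]-z)<1.5]
        if len(q)>3: print(s,z,len(q),q[:,0].min().round(1),q[:,0].max().round(1),"y",np.percentile(q[:,1],[2,98]).round(1))
im,d=read_camera("side"); W=cloud("side",d); T=(W-pose[0])@pose[1]
m=(d>0)&(im.max(2)<90)&(abs(T[...,0])<.02)&(abs(T[...,1])<.035)&(T[...,2]>-.06)
k=T[m]*1e3; print(np.histogram(k[:,2],np.arange(-60,30,5)))
move_gripper(.088); print(read_time(),read_grip_width(),read_tool_pos())
```

```text
-1 -50 212 -9.7 9.0 y [-26.9 -12.8]
-1 -47 199 -9.0 9.0 y [-26.9 -12.8]
-1 -44 170 -9.2 8.8 y [-26.3 -12.8]
-1 -41 180 -9.0 8.7 y [-25.9 -12.8]
-1 -38 151 -8.7 8.6 y [-25.7 -12.8]
-1 -35 128 -10.5 8.4 y [-23.1 -12.8]
-1 -32 30 -1.7 8.0 y [-21.2 -12.9]
1 -50 217 -11.8 9.0 y [13.8 27.9]
1 -47 195 -9.2 8.8 y [13.8 27.8]
1 -44 189 -11.0 8.7 y [13.8 27.4]
1 -41 188 -11.3 8.6 y [13.8 26.9]
1 -38 147 -10.8 8.5 y [13.8 26.3]
1 -35 136 -10.9 8.7 y [13.8 24.5]
1 -32 29 -1.7 8.3 y [13.8 22.2]
(array([31, 35, 34, 29, 32, 13,  0,  0,  0,  0,  0,  0,  0, 43, 24, 21, 23]), array([-60, -55, -50, -45, -40, -35, -30, -25, -20, -15, -10,  -5,   0,
         5,  10,  15,  20,  25]))
6.325 0.08782803219574312 [0.54699361 0.13049282 0.184998  ]
```

The tips are at tool z ≈ -32 mm, so I'll apply that offset: descend to reported z = 0.118 and squeeze.

Run:
```python
from h import *
s=lambda m:print(m,round(read_time(),2),np.round(read_tool_pos(),4),"w",round(read_grip_width(),4),"f",np.round(read_finger_force(),2),"F",np.round(read_contact_force(),2))
move_linear([.5465,.1305,.118],velocity=.08); s("down")
if np.abs(read_contact_force()).max()<4:
    move_gripper(.035,f_grip=20); s("35"); move_gripper(.027,f_grip=20); s("grip"); dwell(.2); s("dw")
pose=(np.array(read_tool_pos()),np.array(read_tool_rot())); im,d=read_camera("wrist"); s2,_=read_camera("side")
np.savez("w3.npz",p=im,d=d,tp=pose[0],R=pose[1])
cv2.imwrite("pics/g3.png",np.hstack([cv2.resize(im[150:450,150:490],(408,360)),cv2.resize(s2[140:260,250:380],(390,360))])[:,:,::-1])
```

```text
down 7.32 [0.5468 0.1305 0.1185] w 0.0884 f 0.0 F [-0.22 -0.3   0.35]
35 8.21 [0.5475 0.1305 0.1196] w 0.0353 f 8.02 F [-0.29 -0.38  8.85]
grip 8.54 [0.548  0.1305 0.1205] w 0.0269 f 11.82 F [-0.3  -0.17 15.95]
dw 8.74 [0.548  0.1305 0.1205] w 0.0271 f 11.82 F [-0.77 -0.59 15.29]
```

View pics/g3.png

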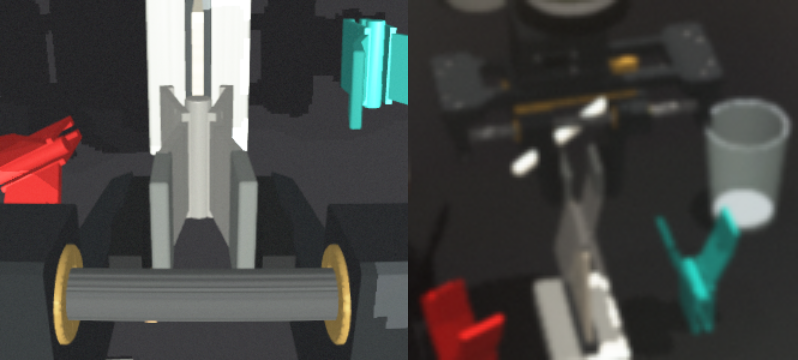

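Clip squeezed: 27 mm over the pads, 12 N, both pads inside the fingers. Now lift, carry to above the wide card and look.

Run:
```python
from h import *
s=lambda m:print(m,round(read_time(),2),np.round(read_tool_pos(),4),"w",round(read_grip_width(),4),"f",np.round(read_finger_force(),2),"F",np.round(read_contact_force(),2))
p=np.array(read_tool_pos())
move_linear([p[0],.1305,.135],velocity=.05); s("l1")
move_linear([p[0],.1305,.19],velocity=.1); s("l2")
a=-.026; R=np.array([[a,1,0],[1,-a,0],[0,0,-1.]]); R[:,:2]/=np.hypot(1,a)
move_linear([.471,-.142,.19],velocity=.15,frame=R); s("hover")
dwell(.2)
pose=(np.array(read_tool_pos()),np.array(read_tool_rot()))
ims={}
for n in ("wrist","side","scene"):
    im,d=read_camera(n); np.savez(f"h_{n}.npz",p=im,d=d,tp=pose[0],R=pose[1]); ims[n]=im
print(pose)
cv2.imwrite("pics/h.png",np.hstack([cv2.resize(ims["wrist"],(400,300)),cv2.resize(ims["side"][220:400,240:360],(200,300)),cv2.resize(ims["scene"][130:270,230:325],(200,300))])[:,:,::-1])
W=cloud("wrist",np.load("h_wrist.npz")['d'],pose=pose); p=ims["wrist"].astype(int); d=np.load("h_wrist.npz")['d']
m=(d>0)&(abs(W[...,2]-.115)<.005)&(abs(W[...,0]-.471)<.04)&(p.min(2)>120)&(W[...,1]>-.115)
q=W[m]; print("cardtop",len(q),np.median(q,0).round(4),q[:,1].min().round(4),q[:,1].max().round(4),np.polyfit(q[:,1],q[:,0],1).round(4))
m=(d>0)&(abs(W[...,2]-.022)<.004)&(abs(W[...,0]-.471)<.05)&(p.min(2)>100)
q=W[m]; r=cv2.minAreaRect(q[:,:2].astype(np.float32)); print("foot",len(q),r,q[:,1].max())
```

```text
l1 9.33 [0.5479 0.1305 0.1349] w 0.0275 f 9.52 F [-0.73 -0.8  -0.61]
l2 10.03 [0.5476 0.1305 0.1893] w 0.0272 f 9.52 F [-0.97  0.8  -0.61]
hover 12.07 [ 0.4711 -0.1416  0.19  ] w 0.0271 f 9.52 F [ 0.31  0.31 -0.66]
(array([ 0.47106094, -0.14172767,  0.18999685]), array([[-2.64944880e-02,  9.99648959e-01, -2.62705511e-05],
       [ 9.99648959e-01,  2.64944881e-02,  5.20990040e-06],
       [ 5.90409632e-06, -2.61232954e-05, -1.00000000e+00]]))
cardtop 340 [ 0.4699 -0.0967  0.1148] -0.1149 -0.0807 [-0.0197  0.4679]
foot 6946 ((0.463135689496994, -0.19676969945430756), (0.42133137583732605, 0.07123497873544693), 83.13352966308594) 0.009213574169246841
```

View pics/h.png

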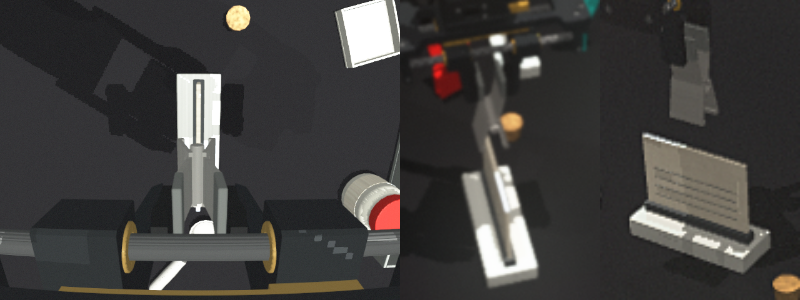

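The clip is held open and upright above the wide card: clip at wrist inset ≈ (197,175), card top strip at (199,110). Now I'll measure the clip and card relative to each other.

Run:
```python
from h import *
f=np.load("h_wrist.npz"); tp,R=f['tp'],f['R']
for n in ("wrist","side","scene"):
    f=np.load(f"h_{n}.npz"); p,d=f['p'].astype(int),f['d']; W=cloud(n,d,pose=(tp,R))
    T=(W-tp)@R*1e3; m=(d>0)&(abs(T[...,0])<30)&(abs(T[...,1])<22)&(T[...,2]<45)&(T[...,2]>-70)&(p.max(2)>(75 if n=="wrist" else 0))
    print(n)
    for z in range(-68,44,6):
        q=T[m&(abs(T[...,2]-z)<3)]
        if len(q)>8: print("  z",-z,len(q),"x",np.percentile(q[:,0],[2,98]).round(1),"y",np.percentile(q[:,1],[1,20,50,80,99]).round(1))
    if n!="wrist":
        m=(d>0)&(abs(W[...,2]-.08)<.028)&(abs(W[...,0]-.471)<.012)&(abs(W[...,1]+.143)<.09)&(p.min(2)>60); q=W[m]
        c=np.polyfit(q[:,1],q[:,0],1); print("  card",len(q),c.round(4),"x at -.143",np.polyval(c,-.143).round(4),"y",np.percentile(q[:,1],[.5,99.5]).round(4))
```

```text
wrist
  z 62 2214 x [-7.5 16.6] y [-12.6 -10.8  -8.   12.2  14.1]
  z 56 555 x [-8.3 17.1] y [-13.1  -8.8   9.3  11.6  14.4]
  z 50 407 x [-12.1  17.2] y [-12.9  -9.4   9.   10.1  13.6]
  z 44 385 x [-14.7  17.1] y [-12.8  -8.8   8.7   9.8  16.1]
  z 38 266 x [-14.2  17. ] y [-12.9  -9.6   8.6  10.   16.6]
  z 32 657 x [-15.9  17. ] y [-10.8  -8.1   7.7   8.4  10.9]
  z 26 687 x [-16.2  16.9] y [-9.7 -7.2  6.3  7.2  9.5]
  z 20 616 x [-16.2  16.9] y [-8.7 -6.2  4.9  5.8  8.2]
  z 14 553 x [-16.   16.9] y [-7.6 -5.2  3.7  4.5  6.8]
  z 8 723 x [-19.2  19.8] y [-7.2 -4.3 -1.3  3.3  5.4]
  z 2 1501 x [-21.5  22.7] y [-8.7 -2.6 -0.5  1.3  6.9]
  z -4 189 x [ 9.9 22.8] y [-10.9 -10.   -3.5   7.8   8.5]
  z -10 165 x [ 6.1 19.9] y [-12.3 -11.6  -9.9   9.1   9.7]
  z -16 179 x [ 2.5 19.9] y [-14.  -13.3 -12.1  10.3  11. ]
  z -22 191 x [-1.2 19.9] y [-15.4 -14.8 -13.9  11.5  12.2]
  z -28 244 x [-4.2 19.8] y [-16.8 -16.1 -11.3  12.4  13.2]
  z -34 65 x [ 1.5 19.8] y [-17.2 -17.    8.4  13.5  13.7]
side
  z 68 20 x [-9.3 -4.4] y [-21.9 -19.9  14.8  19.5  21.6]
  z 62 117 x [-14.5  17.4] y [-
[... 1405 characters left out ...]
 x [-12.   20.5] y [-10.1  -8.5   8.4  10.3  11.3]
  z 20 44 x [-12.6  20.1] y [-11.   -7.5   6.8   7.6  10.9]
  z 14 46 x [-13.7  20.8] y [-8.7  3.8  6.7  7.5  9.4]
  z 8 46 x [-13.8  23.5] y [-9.4 -4.8  4.2  6.8  9.8]
  z 2 59 x [-15.8  25.6] y [-6.2  3.1  5.2  7.3 10. ]
  z -4 56 x [-15.7  24.5] y [-9.8  4.8  6.6  8.6 11.6]
  z -10 43 x [-17.3  22.5] y [-11.    7.3   8.7  10.6  13.3]
  z -16 57 x [-18.   22.7] y [-13.6  -6.3   8.6  10.9  13.3]
  z -22 60 x [-15.5  23. ] y [-14.4 -10.9  10.3  12.3  14.1]
  z -28 62 x [-17.4  22.3] y [-15.1 -10.4  10.9  13.3  16.4]
  z -34 27 x [-16.7  22.6] y [-15.9  -7.9  10.3  12.8  15.6]
  card 995 [-0.0203  0.4692] x at -.143 0.4721 y [-0.2087 -0.078 ]
```

Jaw-to-card offset is about +1 mm in x. Card centre is y ≈ -0.1443, the yaw slope is -0.022, and the pin is level with the reported TCP. Now I'll lower it over the card.

Run:
```python
from h import *
s=lambda m:print(m,round(read_time(),2),np.round(read_tool_pos(),4),"w",round(read_grip_width(),4),"f",np.round(read_finger_force(),2),"F",np.round(read_contact_force(),2),np.round(read_wrist_torque(),2))
a=-.022; R=np.array([[a,1,0],[1,-a,0],[0,0,-1.]]); R[:,:2]/=np.hypot(1,a)
x,y=.472,-.1448
move_linear([x,y,.18],velocity=.05,frame=R); dwell(.2); s("a")
move_linear([x,y,.133],velocity=.04); dwell(.3); s("b")
pose=(np.array(read_tool_pos()),np.array(read_tool_rot())); ims={}
for n in ("wrist","side","scene"):
    im,d=read_camera(n); ims[n]=im; W=cloud(n,d,pose=pose); p=im.astype(int)
    T=(W-pose[0])@pose[1]*1e3; m=(d>0)&(abs(T[...,0])<30)&(abs(T[...,1])<22)&(p.max(2)>(75 if n=="wrist" else 0))
    print(n)
    for z in (-31,-25,-19,-13,-4,2,8):
        q=T[m&(abs(T[...,2]+z)<3)]
        if len(q)>8: print("  z",z,len(q),"x",np.percentile(q[:,0],[2,98]).round(1),"y",np.percentile(q[:,1],[1,20,50,80,99]).round(1))
    m=(d>0)&(abs(W[...,2]-(.115 if n=="wrist" else .07))<(.004 if n=="wrist" else .025))&(abs(W[...,0]-.471)<.008)&(abs(W[...,1]+.143)<.09)&(p.min(2)>60)
    if n=="wrist": m&=W[...,1]>-.115
    q=W[m]; c=np.polyfit(q[:,1],q[:,0],1); print("  card x",len(q),c.round(4),np.polyval(c,-.144).round(4),"y",np.percentile(q[:,1],[.5,99.5]).round(4))
cv2.imwrite("pics/e.png",np.hstack([cv2.resize(ims["wrist"][120:440,140:490],(330,300)),cv2.resize(ims["side"][250:400,240:350],(220,300)),cv2.resize(ims["scene"][140:270,230:325],(220,300))])[:,:,::-1])
```

```text
a 12.98 [ 0.4721 -0.1448  0.1801] w 0.0268 f 9.52 F [ 0.21 -0.77 -0.78] [-0.04  0.04 -0.  ]
b 14.61 [ 0.472  -0.1448  0.1331] w 0.0271 f 9.52 F [ 0.35  0.44 -0.55] [-0.13  0.05 -0.05]
wrist
  z -31 206 x [-3.4 19.9] y [-17.1 -16.5 -10.6  12.9  13.7]
  z -25 193 x [-2.4 19.9] y [-16.1 -15.6 -14.7  12.1  12.8]
  z -19 384 x [ 1.9 29.5] y [-14.7 -13.4  -1.5   7.9  11.6]
  z -13 178 x [ 4.  19.9] y [-13.  -12.6 -11.    9.7  10.3]
  z -4 186 x [ 9.8 22.9] y [-10.9  -9.8  -2.9   7.8   8.5]
  z 2 1488 x [-21.5  22.7] y [-8.7 -2.6 -0.5  1.3  6.8]
  z 8 721 x [-19.4  19.8] y [-7.2 -4.2 -0.5  3.3  5.8]
  card x 602 [-0.0236  0.4675] 0.4709 y [-0.1149 -0.0814]
side
  z -31 34 x [-22.3  10.3] y [-18.9 -18.3  -8.7   7.6  11.4]
  z -25 47 x [-23.   21.1] y [-18.5 -17.6 -16.1   6.8  11.8]
  z -19 52 x [-26.7  21.1] y [-16.8 -15.8  -4.6  -1.6  10.3]
  z -13 33 x [-26.8  20. ] y [-15.7 -14.8 -13.9  -1.9   9. ]
  z -4 39 x [-19.8  22.6] y [-13.6 -12.5 -11.6  -1.1   6.5]
  z 2 73 x [-20.4  21.1] y [-11.5 -10.3  -3.4   0.4   5.2]
  z 8 73 x [-20.1  22.5] y [-9.7 -6.4 -1.8  1.4  3.9]
  card x 174 [-0.0366  0.4618] 0.4671 y [-0.2093 -0.1127]
scene
  z -31 52 x [-27.9  26.8] y [-3.2  0.7 11.5 12.9 14.9]
  z -25 67 x [-29.2  28.7] y [-14.8  -1.4   9.6  12.8  14.8]
  z -19 64 x [-29.   27.2] y [-13.3  -1.9   8.8  11.2  13.4]
  z -13 51 x [-16.3  22.9] y [-10.9   5.6   8.3  10.2  13.2]
  z -4 47 x [-16.9  23.7] y [-5.8  4.6  6.6  8.3 10.8]
  z 2 66 x [-16.2  26. ] y [-8.6  1.9  5.5  7.5 10.6]
  z 8 42 x [-15.2  23.4] y [-7.4 -2.4  5.1  6.6  8.9]
  card x 856 [-0.0214  0.469 ] 0.4721 y [-0.2082 -0.078 ]
```

View pics/e.png

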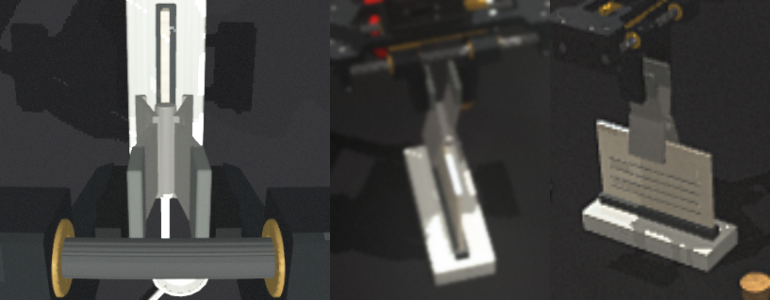

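The clip sits centred on the card: jaw centre x 0.4703 against card 0.4709. The lips reach about 15 mm below the edge, the pads are squeezed to 27 mm, and there is no contact force.

```bash
python3 -c "
from rig import *
print(read_time(),read_grip_width(),read_finger_force()); print(job_done())"
```

```text
14.7583 0.027487763245477144 9.520595613867044
the job is handed in; nothing more can be done
None
```

I handed the job in at 14.8 s, with the grey clip held squeezed open (27 mm over the pads, about 20 mm gape) astride the middle of the wide card's top edge. By the camera measurements its jaws reach about 15 mm down on both sides, clear of the card.

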